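# Clear the way and load the warming drawer

### The arm

A 6-joint arm with a two-finger parallel gripper is mounted at the origin on a cart in front of the work surface, level with it; the furniture and walls round the work are solid. World frame = base frame: x ahead of the robot, y to its left, z up, the work surface at z = 0. Lengths are in m, angles in rad, forces in N, time in s.
With the tool pointing down it reaches from about 0.375 to 0.975 m from the base axis. Payload 3.8 kg.
Tool frame: the origin (TCP) lies on the centre line of the jaws, within the pads' length; the fingertips stand 17 mm ahead of it and the grasp point (between the pads) lies 2 mm behind it (bot.tip_extent is the distance from the TCP to the fingertips, in m); z points along the fingers, y is the line along which they close (so a half turn about z gives the same grasp; the last joint's range is limited). The gripper opens to 85 mm and grips with 20 to 120 N. Pads are 22 mm wide; open, the fingers measure 114 mm over their backs; the gripper's body (76 mm by 85 mm) begins 54 mm behind the grasp point. The pads swing forward as they close: fully open they stand 13 mm farther back than shut.
Start: joints at [1.296, 0.264, 1.604, -0, 1.274, -0.037], TCP at [0.159, 0.656, 0.248] pointing down, gripper open.
Joint ranges: [-2.63, 2.63], [-0.94, 2.18], [0.31, 2.57], [-1.31, 4.45], [0, 2.66], [-2.55, 2.55]. Speed limits (rad/s): [2.57, 2.57, 3.14, 3.14, 3.14, 3.14].

### API

Orientations are given as a rotation vector (axis times angle).
In Python, from workcell import readout, read_camera, finish_job, bot gives the robot as it stands.
- The arm moves only by the tool jog_arm, never from a script. Its argument "deltas" is one flat list of numbers, 7 for each row, row after row: the shift along the tool's x, y, z in m, then the turn, a rotation vector about the tool's x, y, z in degrees, then the gripper command: -1 is shut, 1 is fully open, values between are in proportion. A call has 1 to 8 rows; each row is the pose to reach, as a shift and turn from the pose commanded when the call began, along the tool's axes at that moment; what a row does not reach only later rows make up. A row lasts 1/10 s, in which the tool goes at most 50 mm and 8.59 degrees, less where a joint would pass 70% of its speed; a pose out of reach is approached as far as the arm can. A call with a gripper value outside its range is refused whole. The fingers move at their own pace and stop on an object; "squeeze" is the grip in N (left out, the last holds). Time passes only in rows, so rows that repeat a pose let the fingers close. It gives the time, the measured TCP pose, the force, the opening and the grip force at its end, in the units of the state.
- readout.read_state(): the state, without advancing time (a new reading comes with each control period).
- read_camera(name): name is "scene" or "side" or "wrist"; returns a dict with "color" (420x560x3 uint8, blue, green, red), "fx", "fy", "cx", "cy" (pixels), "dist" ([k1, k2, p1, p2, k3] as OpenCV has them; the pictures are not rectified), "origin" and "attitude" of the camera in the world. Camera axes: x right, y down, z forward; pixel columns grow to the right and rows downward; lengths in m; the calibration is good to about 2 mm. A picture is of the moment at which its call begins. There is no depth.
- finish_job(): hands the job in; it is judged then, once.
The state is a dict: "time": time; "q": joint angles; "joint_vel": joint speeds; "joint_torque": joint torques, N m; "tool_pos": TCP position; "tcp_rot": TCP orientation; "wrist_force": force on the tool from outside, world axes, zero at the start; "torque": the same for the moment, N m; "width": opening from 0.0 (shut) to 1.0 (fully open); "grip_force": force on a finger pad.
Only numpy, scipy, OpenCV 4.12 (cv2) and the standard library are available. Lean on these libraries where they do the work, as an engineer would, in place of code of your own. Each camera call takes 0.05 s, during which the arm holds its last target. There are 200 camera calls.

### The job

The larger amber bottle stands in the way of the warmer's drawer: set it upright on the blue mat, then pull the drawer all the way out and lay the culture flask that is lying on the worktop flat on the black pad inside it, lengthways and centred on the pad. Leave the drawer open, and do not tip that bottle over or disturb the timer, the tally counter or the small lens cleaner bottle.

Things in the scene. Friction and masses are not known exactly. Their poses are not given: they have to be found in the camera images.
- bottle: The same amber bottle; origin at the centre of its foot.
- bottle_mid (a point): Amber bottle with a black screw cap, 50 mm in diameter, 100 mm tall (cap 35 mm in diameter, top 22 mm; straight sides from the foot up to at least 60 mm), about 0.2 kg, standing in the path of the drawer. The point is on its axis, 50 mm above its foot; z along the axis, up.
- bottle_mat: Flat blue plastic mat on the worktop, 120 mm square, 3 mm thick (rim 4 mm), fixed. Origin at the centre of its underside, on the worktop; x and y along its edges.
- drawer (a joint): How far the warmer's drawer is out, in m: 0 shut, 0.14 at its stop. It slides towards the handle side along the drawer's own -x, stays where it is left, and resists with about 2 N. The warmer is a low white box with a slotted top, 210 mm deep, 200 mm wide and 75 mm high, fixed to the worktop; the drawer is in its front.
- drawer_handle (a point): Centre of the drawer's steel bar handle, 50 mm above the worktop: a horizontal round bar 10 mm in diameter, 90 mm long along this point's y, 45 mm clear of the grey drawer front. It moves with the drawer; its -x is the way the drawer pulls out. The warmer's top is 25 mm higher than the bar.
- drawer_pad (a point): Centre of the top face of the black rubber pad in the drawer, 20 mm above the worktop: 112 mm along its x (the pull direction), 64 mm along y, 6 mm thick on the drawer's aluminium floor. Drawer inside: 140 mm along x, 152 mm along y; side walls up to 30 mm and front panel up to 64 mm above the worktop. It moves with the drawer and is hidden under the warmer's top until that is pulled out.
- flask_mid (a point): Culture flask with pink medium and a teal cap, lying flat on the worktop: 100 mm long along its y (cap at the -y end), 51 mm wide along x, body 24 mm high, cap 29 mm high, 50 g. The point is the middle of its length and width, 12 mm above its underside; z up. The body is a box, full 51 mm width from 5 to 50 mm on the +y side of this point, and narrows towards the cap. Either end may point to the handle when it lies on the pad.
- timer: White bench timer, 66 x 66 x 18 mm, lying on the worktop; origin at the centre of its underside. Bystander.
- tally: Round hand tally counter, 54 x 45 x 19 mm, lying on the worktop; origin at the centre of its underside. Bystander.
- lens_cleaner: Small amber dropper bottle with a black cap, 30 mm in diameter, 72 mm tall, much smaller than the bottle to be moved, standing on the worktop at the right; origin at the centre of its underside. Bystander.
Not all that is in view belongs to the job. What is shaped like the bottle but red is not meant. Leave any purple look-alike of the part that bears flask_mid alone.

How it is judged:
On the way, in this order (a step that is already met when the one before it is completed fails the run):
1. the bottle stands upright on the blue mat, let go, with the drawer still shut (x of bottle_mid in the frame of bottle_mat between -0.05 and 0.05 m and y of bottle_mid in the frame of bottle_mat between -0.05 and 0.05 m and height (world z) of bottle_mid below 0.06 m and angle between bottle_mid's own z axis and vertical below 0.1 rad and contact force between bottle and the fingers below 0.1 N and value of joint drawer below 0.04 m), for 0.2 s.
2. the drawer is pulled all the way out (130 mm or more of 140) (value of joint drawer above 0.13 m), for 0.2 s.
At the end, for the whole second after the job is handed in: Bottle upright (0.1 rad) on the blue mat, axis within 50 mm of its centre along each edge; drawer at least 125 mm out; flask flat (0.1 rad) on the black pad, centre within 14 mm of the pad's centre, length within 0.2 rad of the pad's, either end to the handle (x of bottle_mid in the frame of bottle_mat between -0.05 and 0.05 m and y of bottle_mid in the frame of bottle_mat between -0.05 and 0.05 m and height (world z) of bottle_mid below 0.06 m and angle between each of bottle_mid, flask_mid's own z axis and vertical below 0.1 rad and value of joint drawer above 0.125 m and horizontal distance between flask_mid and drawer_pad below 0.014 m and angle between the y axis of flask_mid and the x axis of drawer_pad, either way round below 0.2 rad and z of flask_mid in the frame of drawer_pad below 0.018 m); the robot touches nothing.
It fails at once if the bottle is tipped over (more than 0.5 rad) (angle between bottle_mid's own z axis and vertical above 0.5 rad).
It fails at once if the timer, the tally counter or the small lens cleaner bottle is moved more than 20 mm (distance of any of timer, tally, lens_cleaner from where it was at the start of the episode above 0.02 m).
It also fails if it takes over 72 s, if anything falls off the work surface, if the arm or the gripper's body presses on something with over 40 N, if the wrist force passes 120 N, or if a joint passes its speed limit or range.

## Working session

There is one attempt and no reset: what is moved stays moved. The work goes in short steps, Python scripts to look and compute and a tool call to move; the robot and the scene stay as the last step left them, time stands still between calls to the robot, and variables do not carry over. Pictures are saved under pics/ and viewed, at most 10 in all, crops included, and the job is handed in when it is done.

Besides the shell and the picture viewer there is one more tool, called as name(argument=value, ...), one argument or row to a line, values as JSON. jog_arm: Moves the arm, as the interface text tells. Its arguments: {"type":"object","properties":{"deltas":{"type":"array"},"squeeze":{"type":"number"}},"required":["deltas"]}

```bash
mkdir -p pics; ls; python3 - <<'E'
from workcell import readout, read_camera, bot
import cv2
for n in ("scene","side"):
    c=read_camera(n); cv2.imwrite(f"pics/{n}0.png",cv2.resize(c["color"],(800,600),interpolation=cv2.INTER_CUBIC)); print(n,c["origin"],c["attitude"],c["fx"],c["dist"])
print(readout.read_state())
E
```

```text
pics
scene [ 1.15544275 -0.23643752  1.17497273] [-2.19022539 -1.58378949  0.41596969] 421.31878995790225 [-0.0301002  0.         0.         0.         0.       ]
side [ 1.48578862 -1.07377167  0.64117843] [-1.88820354 -0.7047955   0.48054156] 536.5445919943692 [-0.13638489  0.          0.          0.          0.        ]
{'time': 0.1, 'q': array([ 1.29608939e+00,  2.64673715e-01,  1.60526303e+00, -7.53051381e-06,
        1.27370311e+00, -3.68946302e-02]), 'joint_vel': array([ 1.35447300e-03, -5.28170160e-04, -4.88884702e-03, -1.09654960e-03,
       -2.43188176e-04, -7.75960199e-05]), 'joint_torque': array([ 9.71314284e-05, -5.16700673e+01, -3.68591273e+01, -8.44368424e-05,
        6.23849861e-03,  3.15763407e-05]), 'tool_pos': array([0.15884183, 0.6553876 , 0.24707543]), 'tcp_rot': array([-0.37263458, -3.11910029,  0.00317822]), 'wrist_force': array([-0.38756152,  0.25153847,  1.20805546]), 'torque': array([0.01668584, 0.03647944, 0.03794948]), 'grip_force': 0.0, 'width': 0.9999517542543205}
```

View pics/scene0.png

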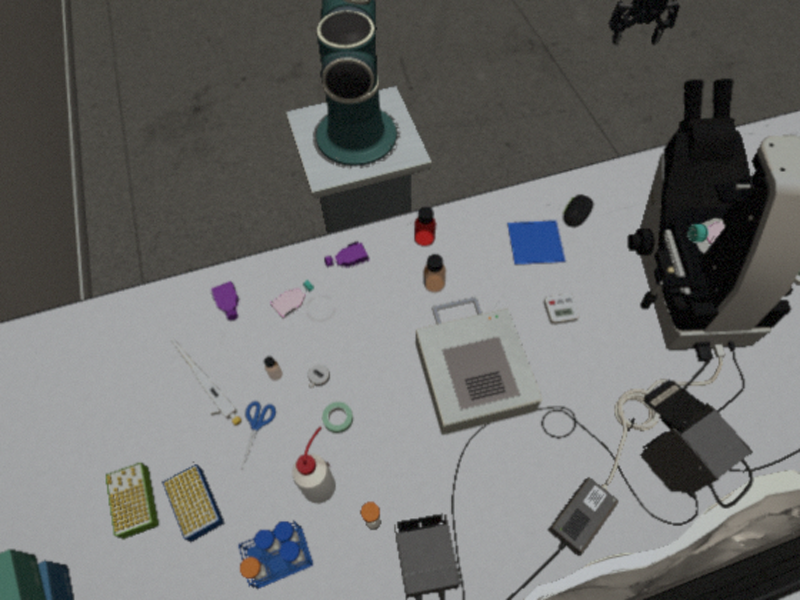

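View pics/side0.png

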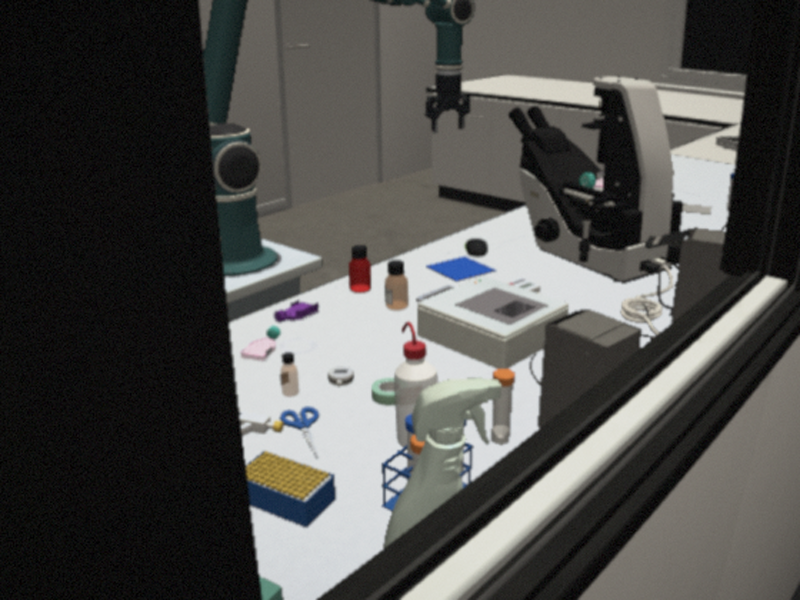

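Scene picture (800x600 pixels). Bottle candidates: amber bottle (435,272), red look-alike (425,228), small dropper (271,367). The amber one at (435,272) is my choice. Flask candidates: pink with teal cap on the worktop (290,302), pink on the microscope (705,233), purple (226,298) and (350,254). I choose (290,302). The mat is at (536,243) and the drawer handle at (457,307). Next is one close crop to check these.

```bash
cat > h.py <<'E'
import numpy as np, cv2
from scipy.spatial.transform import Rotation as R
from workcell import readout, read_camera
def ray(c,uv):
    K=np.array([[c["fx"],0,c["cx"]],[0,c["fy"],c["cy"]],[0,0,1]])
    p=cv2.undistortPoints(np.array(uv,float).reshape(-1,1,2),K,np.array(c["dist"]))[:,0]
    a=np.array(c["attitude"]); Rm=a if a.ndim==2 else R.from_rotvec(a).as_matrix()
    return np.c_[p,np.ones(len(p))]@Rm.T
def onplane(c,uv,z):
    d=ray(c,uv); o=np.array(c["origin"]); return o+d*((np.array(z)-o[2])/d[:,2])[:,None]
def proj(c,P):
    K=np.array([[c["fx"],0,c["cx"]],[0,c["fy"],c["cy"]],[0,0,1]])
    Rm=R.from_rotvec(c["attitude"]).as_matrix()
    return cv2.projectPoints(np.array(P,float).reshape(-1,3),cv2.Rodrigues(Rm.T)[0],-Rm.T@c["origin"],K,np.array(c["dist"]))[0][:,0]
def togo(target, rotz=None):
    """shift in tool axes to world target"""
    s=readout.read_state(); Rm=R.from_rotvec(s["tcp_rot"]).as_matrix()
    return s["tool_pos"], (Rm.T@(np.array(target)-s["tool_pos"])).round(4), Rm.round(3)
E
python3 - <<'E'
from h import *
c=read_camera("scene"); im=c["color"]
cv2.imwrite("pics/crop1.png",cv2.resize(im[140:310,180:430],None,fx=3.2,fy=3.2,interpolation=cv2.INTER_CUBIC))
E
```

```text
(no output)
```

View pics/crop1.png

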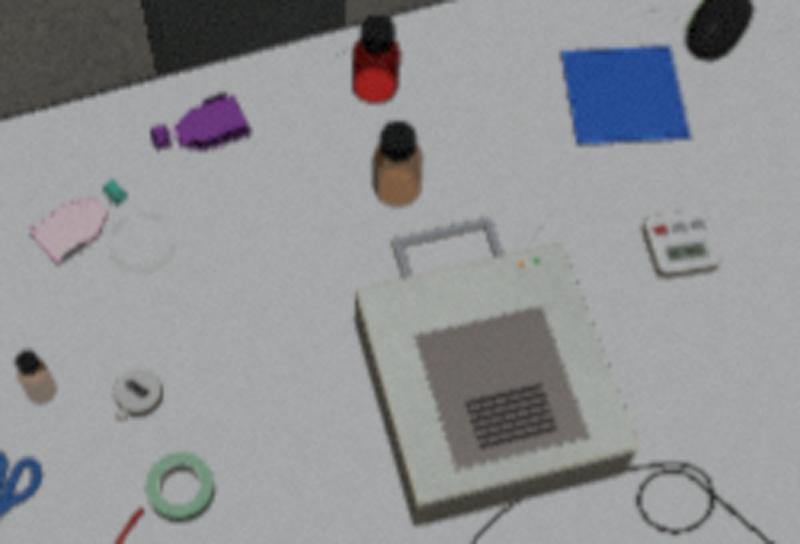

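The crop confirms the choices: amber bottle with cap top at (399,136) and foot front edge at (398,205). Handle ends are (393,240) and (493,222), mat corners (561,50), (669,46), (690,138) and (577,145). The flask's pink end corners are (30,233) and (60,263), its cap (115,192).

```bash
python3 - <<'E'
from h import *
c=read_camera("scene")
P=[("captop",399,136,.1),("bodyL",374,190,.02),("bodyR",422,187,.02),("footfront",398,205,0),("hL",393,240,.053),("hR",493,222,.053),
("w1",357,293,.075),("w2",565,245,.075),("w3",635,455,.075),("w4",415,507,.075),
("m1",561,50,.004),("m2",669,46,.004),("m3",690,138,.004),("m4",577,145,.004),
("f1",30,233,.022),("f2",60,263,.015),("f3",107,212,.022),("fs",90,197,.022),("cap",115,190,.02),
("red",377,30,.1),("redfoot",375,100,0),("timer",682,243,.018),("lens",40,395,0),("lenscap",27,355,.072),("tally",138,390,.019),("purple",215,122,.02),("dish",142,242,.01),("edge",0,122,0),("edge2",460,0,0),("mouse",720,25,.03)]
uv=[(180+(a+.5)/3.2-.5,140+(b+.5)/3.2-.5) for _,a,b,_ in P]
W=onplane(c,uv,[p[3] for p in P])
for p,w in zip(P,W): print(p[0],w.round(3))
E
```

```text
captop [0.504 0.04  0.1  ]
bodyL [0.508 0.015 0.02 ]
bodyR [0.52  0.062 0.02 ]
footfront [0.521 0.037 0.   ]
hL [0.584 0.007 0.053]
hR [0.596 0.104 0.053]
w1 [ 0.637 -0.047  0.075]
w2 [0.651 0.152 0.075]
w3 [0.859 0.129 0.075]
w4 [ 0.843 -0.066  0.075]
m1 [0.396 0.267 0.004]
m2 [0.428 0.38  0.004]
m3 [0.542 0.35  0.004]
m4 [0.514 0.235 0.004]
f1 [ 0.449 -0.322  0.022]
f2 [ 0.487 -0.302  0.015]
f3 [ 0.45  -0.244  0.022]
fs [ 0.428 -0.256  0.022]
cap [ 0.426 -0.231  0.02 ]
red [0.378 0.061 0.1  ]
redfoot [0.392 0.057 0.   ]
timer [0.659 0.282 0.018]
lens [ 0.61  -0.351  0.   ]
lenscap [ 0.602 -0.347  0.072]
tally [ 0.642 -0.262  0.019]
purple [ 0.379 -0.114  0.02 ]
dish [ 0.487 -0.22   0.01 ]
edge [ 0.294 -0.326  0.   ]
edge2 [0.295 0.19  0.   ]
mouse [0.436 0.43  0.03 ]
```

```bash
python3 - <<'E'
from h import *
p,d,Rm=togo([.502,.039,.20]); print(d);print(Rm)
def yawfor(v):
    """turn about tool z (deg) to align tool y with horizontal world dir v (mod 180)"""
    v=Rm.T@np.array([*v,0]); a=np.degrees(np.arctan2(-v[0],v[1])); return (a+90)%180-90
print(yawfor([0,1]))
E
```

```text
[-0.4787 -0.5183  0.0481]
[[-0.972  0.236 -0.   ]
 [ 0.236  0.972 -0.001]
 [ 0.    -0.001 -1.   ]]
-13.647238333144031
```

jog_arm(
  deltas=[-0.479, -0.518, 0.048, 0, 0, -13.6, 1, -0.479, -0.518, 0.048, 0, 0, -13.6, 1, -0.479, -0.518, 0.048, 0, 0, -13.6, 1, -0.479, -0.518, 0.048, 0, 0, -13.6, 1, -0.479, -0.518, 0.048, 0, 0, -13.6, 1, -0.479, -0.518, 0.048, 0, 0, -13.6, 1, -0.479, -0.518, 0.048, 0, 0, -13.6, 1, -0.479, -0.518, 0.048, 0, 0, -13.6, 1],
)

```text
time: 1.0
tool_pos: [0.3538, 0.3056, 0.2211]
tcp_rot: [-0.0, 3.141, 0.0]
wrist_force: [0.9, 0.3, 0.2]
width: 0.997
grip_force: 0.0
```

```bash
python3 - <<'E'
from h import *
p,d,Rm=togo([.502,.039,.20]); print(p,d);print(Rm); print(readout.read_state()["q"])
E
```

```text
[0.35376397 0.30557932 0.22105871] [-0.1482 -0.2666  0.0211]
[[-1.    -0.     0.001]
 [-0.     1.     0.   ]
 [-0.001  0.    -1.   ]]
[ 6.59238640e-01 -1.17033009e-01  2.06254962e+00 -1.23333767e-04
  1.19549227e+00 -9.11605378e-01]
```

jog_arm(
  deltas=[-0.148, -0.266, 0.021, 0, 0, 0, 1, -0.148, -0.266, 0.021, 0, 0, 0, 1, -0.148, -0.266, 0.021, 0, 0, 0, 1, -0.148, -0.266, 0.021, 0, 0, 0, 1, -0.148, -0.266, 0.021, 0, 0, 0, 1, -0.148, -0.266, 0.021, 0, 0, 0, 1, -0.148, -0.266, 0.021, 0, 0, 0, 1, -0.148, -0.266, 0.021, 0, 0, 0, 1],
)

```text
time: 1.8
tool_pos: [0.5014, 0.04, 0.1998]
tcp_rot: [-0.006, -3.141, -0.0]
wrist_force: [0.7, -0.0, 1.2]
width: 0.998
grip_force: 0.0
```

```bash
python3 - <<'E'
from h import *
p,d,Rm=togo([.502,.039,.053]); print(p,d)
c=read_camera("wrist"); print(c["origin"],proj(c,[[.502,.039,.1],[.502,.039,0]]))
cv2.imwrite("pics/w1.png",c["color"])
E
```

```text
[0.50137087 0.04003247 0.19976578] [-0.0008 -0.0011  0.1468]
[0.43152322 0.03944785 0.3248461 ] [[288.71262551 222.62145877]
 [288.81910753 189.22234736]]
```

View pics/w1.png

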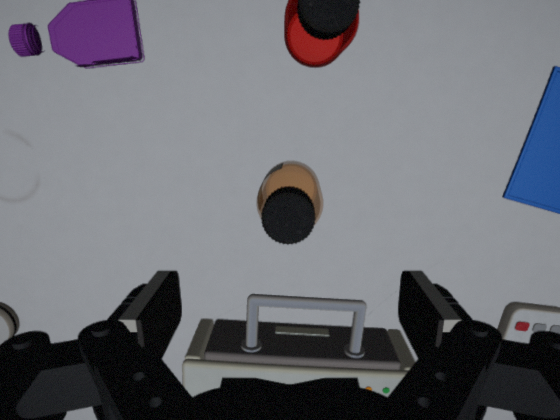

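The wrist view shows the bottle cap top at (289,216) and its foot end at about (289,161). The handle bar runs from (248,300) to (366,305), and the blue mat edge is visible from (556,68) to (503,196).

```bash
python3 - <<'E'
from h import *
c=read_camera("wrist")
print(onplane(c,[(289,216),(248,300),(366,305),(247,301),(556,68),(503,196),(200,359),(402,374)],[.1,.05,.05,.05,.004,.004,.075,.075]).round(4))
E
```

```text
[[ 0.4971  0.0404  0.1   ]
 [ 0.5844  0.0062  0.05  ]
 [ 0.5894  0.1047  0.05  ]
 [ 0.5854  0.0054  0.05  ]
 [ 0.3949  0.2671  0.004 ]
 [ 0.5067  0.2352  0.004 ]
 [ 0.6239 -0.0311  0.075 ]
 [ 0.6392  0.1326  0.075 ]]
```

jog_arm(
  deltas=[0.003, 0, 0.04, 0, 0, 0, 1, 0.003, 0, 0.08, 0, 0, 0, 1, 0.003, 0, 0.115, 0, 0, 0, 1, 0.003, 0, 0.145, 0, 0, 0, 1, 0.003, 0, 0.145, 0, 0, 0, 1, 0.003, 0, 0.145, 0, 0, 0, -1, 0.003, 0, 0.145, 0, 0, 0, -1, 0.003, 0, 0.145, 0, 0, 0, -1],
  squeeze=40,
)

```text
time: 2.7
tool_pos: [0.5005, 0.0418, 0.0579]
tcp_rot: [-0.001, 3.137, 0.0]
wrist_force: [-0.8, 0.1, 2.1]
width: 0.556
grip_force: 40.7
```

jog_arm(
  deltas=[0, 0, 0, 0, 0, 0, -1, 0, 0, 0, 0, 0, 0, -1, 0, 0, 0, 0, 0, 0, -1, 0, 0, 0, 0, 0, 0, -1],
)

```text
time: 3.1
tool_pos: [0.5004, 0.0417, 0.0578]
tcp_rot: [0.001, 3.137, 0.001]
wrist_force: [-1.0, 1.8, 7.7]
width: 0.558
grip_force: 41.3
```

jog_arm(
  deltas=[0, 0, -0.03, 0, 0, 0, -1, 0, 0, -0.05, 0, 0, 0, -1, 0.003, 0.03, -0.05, 0, 0, 0, -1, 0.008, 0.07, -0.05, 0, 0, 0, -1, 0.014, 0.11, -0.05, 0, 0, 0, -1, 0.02, 0.15, -0.05, 0, 0, 0, -1, 0.026, 0.19, -0.05, 0, 0, 0, -1, 0.03, 0.22, -0.05, 0, 0, 0, -1],
)

```text
time: 3.9
tool_pos: [0.4678, 0.2635, 0.1058]
tcp_rot: [-0.0, 3.141, 0.001]
wrist_force: [0.8, -0.8, -1.8]
width: 0.559
grip_force: 43.3
```

jog_arm(
  deltas=[0.001, 0.025, 0, 0, 0, 0, -1, 0.002, 0.045, 0, 0, 0, 0, -1, 0.002, 0.045, 0, 0, 0, 0, -1, 0.002, 0.045, 0, 0, 0, 0, -1],
)

```text
time: 4.3
tool_pos: [0.4661, 0.3063, 0.1053]
tcp_rot: [0.001, -3.142, 0.001]
wrist_force: [0.3, -0.4, -2.7]
width: 0.561
grip_force: 43.3
```

```bash
python3 - <<'E'
from h import *
p,d,Rm=togo([.468,.308,.061]); print(p,d,Rm)
c=read_camera("scene"); cv2.imwrite("pics/s2.png",cv2.resize(c["color"][110:270,260:480],None,fx=3.4,fy=3.4,interpolation=cv2.INTER_CUBIC))
E
```

```text
[0.46607646 0.30634611 0.10531312] [-0.0019  0.0017  0.0443] [[-1.    -0.001 -0.   ]
 [-0.001  1.    -0.   ]
 [ 0.    -0.    -1.   ]]
```

View pics/s2.png

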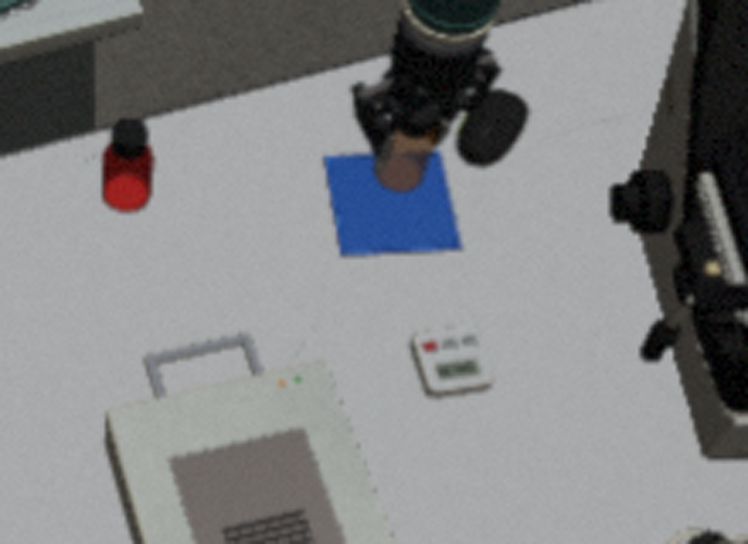

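The bottle is held upright with its foot at (400,185), above the mat (325–460, 155–255). I lower it now.

jog_arm(
  deltas=[-0.002, 0.001, 0.02, 0, 0, 0, -1, -0.002, 0.001, 0.035, 0, 0, 0, -1, -0.002, 0.001, 0.04, 0, 0, 0, -1, -0.002, 0.001, 0.042, 0, 0, 0, -1, -0.002, 0.001, 0.044, 0, 0, 0, -1, -0.002, 0.001, 0.045, 0, 0, 0, -1, -0.002, 0.001, 0.045, 0, 0, 0, -1],
)

```text
time: 5.05
tool_pos: [0.4688, 0.3075, 0.061]
tcp_rot: [0.001, 3.141, 0.0]
wrist_force: [-0.1, -1.0, 0.1]
width: 0.56
grip_force: 43.5
```

jog_arm(
  deltas=[0, 0, 0, 0, 0, 0, 0.2, 0, 0, 0, 0, 0, 0, 0.35, 0, 0, 0, 0, 0, 0, 0.5, 0, 0, 0, 0, 0, 0, 0.5, 0, 0, 0, 0, 0, 0, 0.5, 0, 0, -0.01, 0, 0, 0, 0.5, 0, 0, -0.03, 0, 0, 0, 0.5, 0, 0, -0.06, 0, 0, 0, 0.5],
)

```text
time: 5.85
tool_pos: [0.4669, 0.3066, 0.1195]
tcp_rot: [-0.001, -3.138, 0.003]
wrist_force: [0.6, 0.7, 0.6]
width: 0.75
grip_force: 0.0
```

jog_arm(
  deltas=[0, 0, -0.04, 0, 0, 0, 0.5, 0, 0, -0.08, 0, 0, 0, 0.5, 0, 0, -0.1, 0, 0, 0, 0.5],
)

```text
time: 6.15
tool_pos: [0.47, 0.3084, 0.2255]
tcp_rot: [0.001, 3.136, 0.006]
wrist_force: [0.1, 0.1, -0.1]
width: 0.749
grip_force: 0.0
```

```bash
python3 - <<'E'
from h import *
p,d,Rm=togo([.612,.053,.19]); print(p,d)
a=read_camera("scene")["color"][110:270,260:480]; w=read_camera("wrist")["color"]
a=cv2.resize(a,(440,320),interpolation=cv2.INTER_CUBIC); w=cv2.resize(w,(360,270)); o=np.zeros((320,800,3),np.uint8); o[:,:440]=a;o[:270,440:]=w
cv2.imwrite("pics/s3.png",o)
E
```

```text
[0.4700473  0.30842817 0.2254752 ] [-0.1418 -0.2555  0.0354]
```

View pics/s3.png

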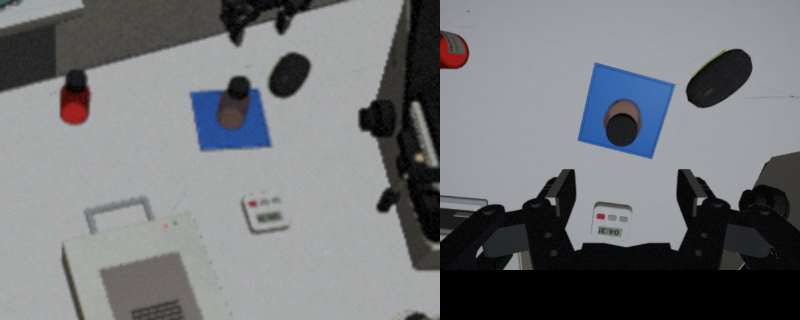

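The bottle stands upright on the mat with cap at about (238,88) in the left half, and the drawer is still shut. Next I shut the fingers and hook the handle from behind.

jog_arm(
  deltas=[-0.144, -0.255, 0.065, 0, 0, 4, -1, -0.144, -0.255, 0.065, 0, 0, 4, -1, -0.144, -0.255, 0.065, 0, 0, 4, -1, -0.144, -0.255, 0.065, 0, 0, 4, -1, -0.144, -0.255, 0.065, 0, 0, 4, -1, -0.144, -0.255, 0.065, 0, 0, 4, -1, -0.144, -0.255, 0.065, 0, 0, 4, -1, -0.144, -0.255, 0.065, 0, 0, 4, -1],
)

```text
time: 7.05
tool_pos: [0.6112, 0.0511, 0.1532]
tcp_rot: [-0.115, -3.136, -0.0]
wrist_force: [0.1, 0.4, -0.9]
width: -0.003
grip_force: 0.0
```

```bash
python3 - <<'E'
from h import *
p,d,Rm=togo([.615,.053,.049]); print(p,d,Rm,readout.read_state()["width"])
c=read_camera("wrist"); print(proj(c,[[.587,.055,.05],[.615,.053,.05]]))
cv2.imwrite("pics/w4.png",c["color"])
E
```

```text
[0.6112489  0.05113661 0.15322479] [-0.004   0.0021  0.1042] [[-0.997  0.073 -0.004]
 [ 0.073  0.997  0.   ]
 [ 0.004  0.    -1.   ]] -0.002977286146368428
[[293.85511723 183.06193156]
 [293.74701654 225.73272373]]
```

View pics/w4.png

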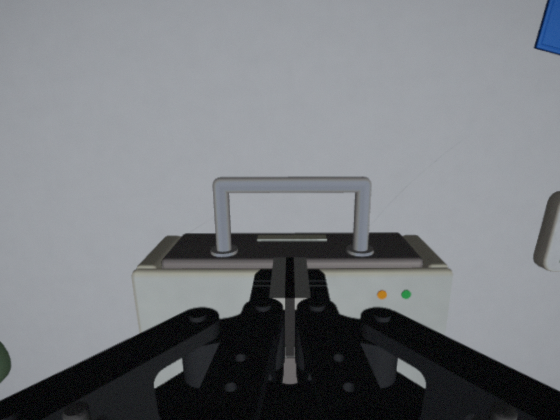

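The bar is parallel to the tool, centred at (293,185), and the drawer front begins at row 235. My gap target of (0.616, 0.053) fits, so I descend and pull.

jog_arm(
  deltas=[-0.004, 0.002, 0.03, 0, 0, 0, -1, -0.004, 0.002, 0.06, 0, 0, 0, -1, -0.004, 0.002, 0.085, 0, 0, 0, -1, -0.004, 0.002, 0.104, 0, 0, 0, -1, -0.004, 0.002, 0.104, 0, 0, 0, -1, -0.004, 0.002, 0.104, 0, 0, 0, -1],
)

```text
time: 7.7
tool_pos: [0.6157, 0.0555, 0.0514]
tcp_rot: [-0.107, -3.139, -0.0]
wrist_force: [0.1, 1.2, 0.3]
width: 0.002
grip_force: 0.0
```

jog_arm(
  deltas=[0.012, 0, 0, 0, 0, 0, -1, 0.03, 0, 0, 0, 0, 0, -1, 0.05, 0, 0, 0, 0, 0, -1, 0.07, 0, 0, 0, 0, 0, -1, 0.09, 0, 0, 0, 0, 0, -1, 0.11, 0, 0, 0, 0, 0, -1, 0.125, 0, 0, 0, 0, 0, -1, 0.135, 0, 0, 0, 0, 0, -1],
)

```text
time: 8.5
tool_pos: [0.482, 0.064, 0.0532]
tcp_rot: [0.11, 3.135, 0.001]
wrist_force: [2.4, 0.7, 1.6]
width: 0.003
grip_force: 1.0
```

jog_arm(
  deltas=[0.006, 0, 0, 0, 0, 0, -1, 0.011, 0, 0, 0, 0, 0, -1, 0.015, 0, 0, 0, 0, 0, -1, 0.017, 0, 0, 0, 0, 0, -1, 0.017, 0, 0, 0, 0, 0, -1, 0.017, 0, 0, 0, 0, 0, -1],
)

```text
time: 9.1
tool_pos: [0.4686, 0.0645, 0.0522]
tcp_rot: [0.11, 3.132, 0.0]
wrist_force: [9.3, -1.3, -4.1]
width: -0.004
grip_force: 4.4
```

jog_arm(
  deltas=[0.003, 0, 0, 0, 0, 0, -1, 0.003, 0, 0, 0, 0, 0, -1, 0.003, 0, 0, 0, 0, 0, -1],
)

```text
time: 9.4
tool_pos: [0.4684, 0.0646, 0.0524]
tcp_rot: [0.109, 3.126, 0.001]
wrist_force: [15.8, -1.8, -12.1]
width: 0.0
grip_force: 8.2
```

jog_arm(
  deltas=[-0.005, 0, 0, 0, 0, 0, -1, -0.012, 0, 0, 0, 0, 0, -1, -0.012, 0, -0.02, 0, 0, 0, -1, -0.012, 0, -0.06, 0, 0, 0, -1, -0.012, 0, -0.1, 0, 0, 0, -1, -0.012, 0, -0.14, 0, 0, 0, -1, -0.012, 0, -0.18, 0, 0, 0, -1, -0.012, 0, -0.18, 0, 0, 0, -1],
)

```text
time: 10.2
tool_pos: [0.4772, 0.0643, 0.2375]
tcp_rot: [0.11, 3.13, 0.002]
wrist_force: [0.8, 0.5, 0.7]
width: -0.003
grip_force: 0.0
```

```bash
python3 - <<'E'
from h import *
p,d,Rm=togo([.45,-.28,.22]); print(p,d)
c=read_camera("wrist"); s=read_camera("scene")
np.savez("w5.npz",**{k:np.array(v) for k,v in c.items()}); np.savez("s5.npz",**{k:np.array(v) for k,v in s.items()})
o=np.zeros((600,800,3),np.uint8); o[:300,:400]=cv2.resize(c["color"],(400,300),interpolation=cv2.INTER_AREA)
o[300:,:400]=cv2.resize(s["color"][180:270,280:400],(400,300),interpolation=cv2.INTER_CUBIC)
o[:300,400:]=cv2.resize(s["color"][175:265,180:300],(400,300),interpolation=cv2.INTER_CUBIC)
cv2.imwrite("pics/w5.png",o)
E
```

```text
[0.47718557 0.06433326 0.23749796] [ 0.0031 -0.3454  0.0169]
```

View pics/w5.png

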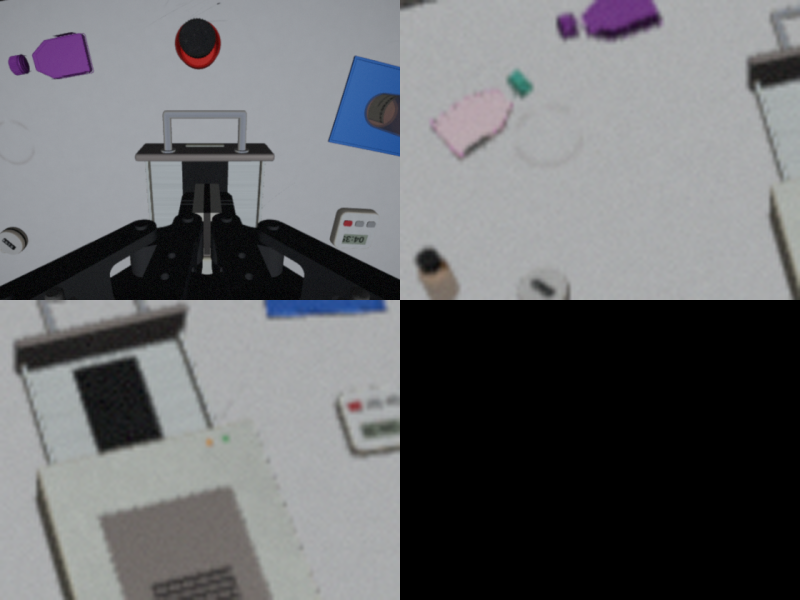

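The drawer is out to its stop. In the scene sub-crop the pad's handle-end corners are (75,371) and (137,357), and its far end meets the warmer edge at about (97,452) and (163,436). The flask (upper right) is undisturbed.

```bash
python3 - <<'E'
from h import *
s=dict(np.load("s5.npz")); f=lambda x,y:(280+(x+.5)*.3-.5,180+(y-300+.5)*.3-.5)
print(onplane(s,[f(75,371),f(137,357),f(163,437),f(97,452)],[.02]*4).round(4))
w=dict(np.load("w5.npz")); g=lambda x,y:((x+.5)*1.4-.5,(y+.5)*1.4-.5)
print(onplane(w,[g(166,114),g(244,114),g(136,158),g(273,158)],[.05,.05,.064,.064]).round(4))
# pad segmentation in scene
im=s["color"].astype(int); m=(im.max(2)<50).astype(np.uint8); m[:180]=0;m[270:]=0;m[:,:295]=0;m[:,345:]=0;m[:198]=0
n,l,st,ce=cv2.connectedComponentsWithStats(m); i=1+np.argmax(st[1:,4]); print(st[i],ce[i])
r=cv2.boxPoints(cv2.minAreaRect(np.argwhere(l==i)[:,::-1].astype(np.float32))); print(r, onplane(s,r,[.02]*4).round(4))
E
```

```text
[[0.5202 0.0298 0.02  ]
 [0.5242 0.0916 0.02  ]
 [0.6134 0.0838 0.02  ]
 [0.6089 0.0201 0.02  ]]
[[ 0.4484  0.0179  0.05  ]
 [ 0.4549  0.1099  0.05  ]
 [ 0.496  -0.0213  0.064 ]
 [ 0.5073  0.1409  0.064 ]]
[303 198  25  27 451] [314.7383592  210.91574279]
[[302.14594 201.26689]
 [319.74023 195.76866]
 [327.39148 220.25264]
 [309.79718 225.75087]] [[0.5213 0.0294 0.02  ]
 [0.5197 0.0898 0.02  ]
 [0.6106 0.081  0.02  ]
 [0.6115 0.0226 0.02  ]]
```

jog_arm(
  deltas=[0.003, -0.345, 0.017, 0, 0, 0, 0, 0.003, -0.345, 0.017, 0, 0, 0, 0.5, 0.003, -0.345, 0.017, 0, 0, 0, 1, 0.003, -0.345, 0.017, 0, 0, 0, 1, 0.003, -0.345, 0.017, 0, 0, 0, 1, 0.003, -0.345, 0.017, 0, 0, 0, 1, 0.003, -0.345, 0.017, 0, 0, 0, 1, 0.003, -0.345, 0.017, 0, 0, 0, 1],
)

```text
time: 11.1
tool_pos: [0.4442, -0.2839, 0.2111]
tcp_rot: [-0.119, -3.135, -0.001]
wrist_force: [0.7, 0.2, 0.4]
width: 1.002
grip_force: 0.0
```

```bash
python3 - <<'E'
from h import *
c=read_camera("wrist"); np.savez("w6.npz",**{k:np.array(v) for k,v in c.items()})
s=readout.read_state(); print(s["tool_pos"],s["tcp_rot"],s["q"])
cv2.imwrite("pics/w6.png",c["color"])
E
```

```text
[ 0.44439191 -0.28134544  0.21113988] [-0.11738943 -3.13450544 -0.00468162] [-6.11670415e-01  1.24497619e-02  1.95863011e+00 -1.60275884e-04
  1.17623685e+00 -2.10753829e+00]
```

View pics/w6.png

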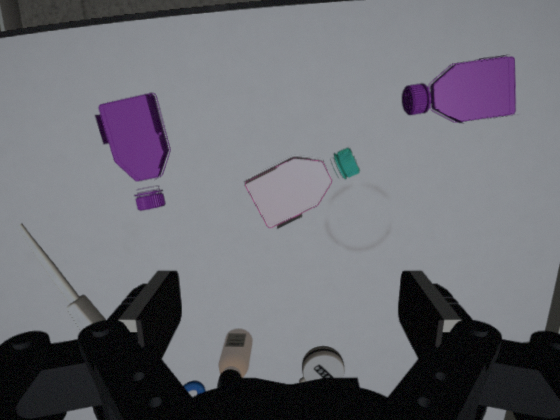

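The wrist view shows the worktop flask: end corners at (246,182) and (273,227), shoulders at about (298,157) and (320,206), cap centre at (347,163) with its outer end at (357,160).

```bash
python3 - <<'E'
from h import *
c=dict(np.load("w6.npz"))
P=onplane(c,[(246,182),(273,227),(298,157),(320,206),(331,170),(331,185),(347,163),(358,162),(336,163)],[.024,.024,.024,.024,.024,.024,.0145,.0145,.0145]);print(P.round(4))
E1=(P[0]+P[1])/2; print("endmid",E1,"width",np.linalg.norm(P[0]-P[1]),"len to cap end",np.linalg.norm((P[7]-E1)[:2]))
d1=(P[6]-E1)[:2]; d2=(P[1]-P[0])[:2]; d3=(P[2]-P[0])[:2]; d4=(P[3]-P[1])[:2]
for d in (d1,[-d2[1],d2[0]],d3,d4): print(np.degrees(np.arctan2(d[1],d[0])))
E
```

```text
[[ 0.4323 -0.3208  0.024 ]
 [ 0.4744 -0.3012  0.024 ]
 [ 0.4143 -0.2749  0.024 ]
 [ 0.4583 -0.2587  0.024 ]
 [ 0.4274 -0.2476  0.024 ]
 [ 0.4404 -0.2482  0.024 ]
 [ 0.4238 -0.2324  0.0145]
 [ 0.4236 -0.2228  0.0145]
 [ 0.4231 -0.242   0.0145]]
endmid [ 0.45332566 -0.31099074  0.024     ] width 0.046413749955200666 len to cap end 0.09306244831555781
110.57959658265179
114.98535270352251
111.40137778335702
110.71771900797032
```

jog_arm(
  deltas=[0, 0, 0.08, 0, 0, 65, 0.6, 0, 0, 0.08, 0, 0, 65, 0.6, 0, 0, 0.08, 0, 0, 65, 0.6, 0, 0, 0.08, 0, 0, 65, 0.6, 0, 0, 0.08, 0, 0, 65, 0.6, 0, 0, 0.08, 0, 0, 65, 0.6, 0, 0, 0.08, 0, 0, 65, 0.6, 0, 0, 0.08, 0, 0, 65, 0.6],
)

```text
time: 11.95
tool_pos: [0.4455, -0.2774, 0.1323]
tcp_rot: [-1.782, -2.582, -0.001]
wrist_force: [0.3, -0.7, 0.2]
width: 0.797
grip_force: 0.0
```

```bash
python3 - <<'E'
from h import *
for _ in range(4):
    p,d,Rm=togo([.443,-.284,.018]); print(p,d); c=read_camera("wrist")
print(Rm, readout.read_state()["width"])
u=np.array([np.cos(np.radians(111)),np.sin(np.radians(111))]); v=np.array([u[1],-u[0]]); m=np.array([.4365,-.267])
q=[m-.05*u+.0255*v,m-.05*u-.0255*v,m-.005*u-.0255*v,m-.005*u+.0255*v]
px=proj(c,[[*a,.024] for a in q]); im=c["color"].copy(); cv2.polylines(im,[px.round().astype(int)],True,(0,200,0),1)
cv2.imwrite("pics/w7.png",im)
E
```

```text
[ 0.44546101 -0.27742459  0.13230645] [-0.0057 -0.0044  0.1143]
[ 0.44547614 -0.27745261  0.13236185] [-0.0057 -0.0044  0.1144]
[ 0.44555041 -0.27764567  0.13249039] [-0.0054 -0.0045  0.1145]
[ 0.44571894 -0.27797439  0.1327462 ] [-0.005  -0.0045  0.1147]
[[-0.361  0.933 -0.002]
 [ 0.933  0.361  0.002]
 [ 0.003 -0.002 -1.   ]] 0.7978717638435671
```

View pics/w7.png

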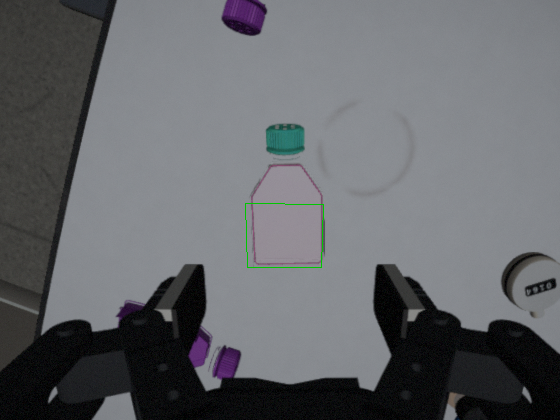

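The green predicted body box is within about 3 px of the pink outline (252–323 across, end at row 264). I correct by 2 mm to the right, then descend and grip.

jog_arm(
  deltas=[-0.005, -0.0025, 0.04, 0, 0, 0, 0.6, -0.005, -0.0025, 0.075, 0, 0, 0, 0.6, -0.005, -0.0025, 0.1, 0, 0, 0, 0.6, -0.005, -0.0025, 0.114, 0, 0, 0, 0.6, -0.005, -0.0025, 0.114, 0, 0, 0, 0.6, -0.005, -0.0025, 0.114, 0, 0, 0, 0.6],
  squeeze=25,
)

```text
time: 12.75
tool_pos: [0.4464, -0.2856, 0.0206]
tcp_rot: [1.779, 2.589, 0.0]
wrist_force: [0.5, 0.3, 0.1]
width: 0.799
grip_force: 0.0
```

jog_arm(
  deltas=[0, 0, 0, 0, 0, 0, -1, 0, 0, 0, 0, 0, 0, -1, 0, 0, 0, 0, 0, 0, -1, 0, 0, 0, 0, 0, 0, -1, 0, 0, 0, 0, 0, 0, -1, 0, 0, 0, 0, 0, 0, -1],
)

```text
time: 13.35
tool_pos: [0.4474, -0.2864, 0.022]
tcp_rot: [1.778, 2.586, 0.0]
wrist_force: [-0.8, 0.6, 5.9]
width: 0.591
grip_force: 26.8
```

jog_arm(
  deltas=[0, 0, -0.02, 0, 0, 0, -1, 0, 0, -0.06, 0, 0, 0, -1, 0, 0, -0.1, 0, 0, 0, -1, 0, 0, -0.14, 0, 0, 0, -1, 0, 0, -0.14, 0, 0, 0, -1],
)

```text
time: 13.85
tool_pos: [0.4498, -0.2882, 0.1675]
tcp_rot: [1.772, 2.578, -0.0]
wrist_force: [1.8, -0.7, 0.1]
width: 0.586
grip_force: 26.4
```

```bash
python3 - <<'E'
from h import *
p,d,Rm=togo([.597,.0545,.16]); print(p,d,readout.read_state()["width"])
y=Rm[:2,1]; print(np.degrees(np.arctan2(y[1],y[0])))
E
```

```text
[ 0.4498198  -0.28821933  0.16748031] [0.2674 0.2601 0.0064] 0.5862442067716659
20.971710561081995
```

jog_arm(
  deltas=[0.267, 0.26, 0.006, 0, 0, -65, -1, 0.267, 0.26, 0.006, 0, 0, -65, -1, 0.267, 0.26, 0.006, 0, 0, -65, -1, 0.267, 0.26, 0.006, 0, 0, -65, -1, 0.267, 0.26, 0.006, 0, 0, -65, -1, 0.267, 0.26, 0.006, 0, 0, -65, -1, 0.267, 0.26, 0.006, 0, 0, -65, -1, 0.267, 0.26, 0.006, 0, 0, -65, -1],
)

```text
time: 14.65
tool_pos: [0.5938, 0.0608, 0.1534]
tcp_rot: [0.098, 3.14, 0.002]
wrist_force: [0.5, -0.3, -0.6]
width: 0.591
grip_force: 26.4
```

```bash
python3 - <<'E'
from h import *
p,d,Rm=togo([.597,.0545,.042]); print(p,d,readout.read_state()["width"])
y=Rm[:2,1]; print(np.degrees(np.arctan2(y[1],y[0])))
E
```

```text
[0.59378417 0.06079103 0.15343692] [-0.0036 -0.0062  0.1114] 0.5905874692175391
86.3879250148838
```

jog_arm(
  deltas=[-0.004, -0.006, 0, 0, 0, 0, -1, -0.004, -0.006, 0.03, 0, 0, 0, -1, -0.004, -0.006, 0.06, 0, 0, 0, -1, -0.004, -0.006, 0.08, 0, 0, 0, -1, -0.004, -0.006, 0.08, 0, 0, 0, -1],
)

```text
time: 15.15
tool_pos: [0.5927, 0.0494, 0.0697]
tcp_rot: [-0.113, -3.131, 0.002]
wrist_force: [-0.8, 0.2, -0.5]
width: 0.592
grip_force: 26.4
```

```bash
python3 - <<'E'
from h import *
p,d,Rm=togo([.597,.0545,.042]); print(p,d)
s=read_camera("scene"); hsv=cv2.cvtColor(s["color"],cv2.COLOR_BGR2HSV)
roi=np.zeros(hsv.shape[:2],bool); roi[170:240,290:360]=1
H,S,V=cv2.split(hsv)
teal=roi&(H>75)&(H<98)&(S>90); 
pink=roi&((H>150)|(H<8))&(S>20)&(V>90)
for n,m in(("teal",teal),("pink",pink)):
    q=np.argwhere(m)[:,::-1]; print(n,len(q), q.mean(0) if len(q) else "", q.min(0) if len(q) else "", q.max(0) if len(q) else "")
u=p+np.array([-.055,.004,0])
print("expected cap px",proj(s,[p+[-.062,.0045,-.006]]), "body mid px",proj(s,[p+[0,0,0]]))
w=read_camera("wrist"); hsv=cv2.cvtColor(w["color"],cv2.COLOR_BGR2HSV); H,S,V=cv2.split(hsv)
t=(H>75)&(H<98)&(S>90); q=np.argwhere(t)[:,::-1]; print(len(q),q.mean(0),q.min(0),q.max(0))
print(onplane(w,[q.mean(0)],[p[2]-.007+0.005]))
# handle bar rows in wrist at several columns: grey bar
E
```

```text
[0.59266061 0.04942293 0.06974065] [-0.0042  0.0054  0.0277]
teal 251 [321.88446215 178.41434263] [307 170] [336 211]
pink 254 [316.12598425 209.36220472] [291 170] [327 223]
expected cap px [[311.12724063 194.37420772]] body mid px [[316.88131484 210.38165771]]
6176 [290.3324158  230.64523964] [  0 111] [559 419]
[[0.56827579 0.0510394  0.06774065]]
```

jog_arm(
  deltas=[0, 0, 0, 0, 0, 0, -1, 0, 0, 0, 0, 0, 0, -1, 0, 0, 0, 0, 0, 0, -1],
)

```text
time: 15.55
tool_pos: [0.5977, 0.0506, 0.0756]
tcp_rot: [0.111, 3.137, 0.0]
wrist_force: [0.2, 0.2, 0.6]
width: 0.588
grip_force: 26.4
```

```bash
python3 - <<'E'
from h import *
for i in range(4):
    p,d,Rm=togo([.597,.0545,.042]); print(p,d); w=read_camera("wrist")
y=Rm[:2,1]; print(np.degrees(np.arctan2(y[1],y[0])))
s=read_camera("scene")
for c,lab in((s,"scene"),(w,"wrist")):
    b,g,r=[c["color"][...,i].astype(int) for i in range(3)]
    m=((g-r>35)&(b-r>25)&(g>60)).astype(np.uint8)
    n,l,st,ce=cv2.connectedComponentsWithStats(m)
    for i in np.argsort(-st[1:,4])[:4]+1: print(lab,st[i],ce[i].round(1),onplane(c,[ce[i]],[.05]).round(4))
# dark pad / drawer side walls rows in wrist
g=cv2.cvtColor(w["color"],cv2.COLOR_BGR2GRAY)
for r in (60,80,100,120,140): print(r,g[r,150:430:7])
E
```

```text
[0.59771163 0.05057078 0.07560288] [0.0011 0.0039 0.0336]
[0.59750226 0.05064637 0.07535558] [0.0008 0.0038 0.0334]
[0.5972929  0.05069936 0.07509154] [0.0006 0.0038 0.0331]
[0.59707918 0.05070558 0.07480277] [0.0004 0.0038 0.0328]
85.98782884503224
scene [356 156  38  28 564] [373.5 171.8] [[0.506  0.2784 0.05  ]]
scene [  0 386  14  34 293] [  4.9 406. ] [[ 0.8623 -0.8732  0.05  ]]
scene [486 157  10  12  82] [490.4 162.2] [[0.5916 0.6613 0.05  ]]
scene [192 367  11   8  31] [197.2 369.7] [[ 0.9238 -0.3967  0.05  ]]
wrist [ 251  112   73   59 3638] [287.  141.8] [[0.5405 0.0529 0.05  ]]
wrist [283 178   7   1   7] [286. 178.] [[0.5551 0.0515 0.05  ]]
wrist [453 411   4   4   6] [454.5 412.8] [[0.6835 0.1297 0.05  ]]
60 [33 30 33 30 33 34 36 28 32 34 33 36 33 32 31 33 31 32 32 35 31 35 27 31
 32 27 35 30 31 35 32 34 29 35 33 35 33 33 34 28]
80 [177 177 177 178 179 180 180 180 179 180 180 181 180 181 181 183 182 182
 182 182 183 182 182 181 182 183 183 182 181 181 181 182 182 182 181 182
 181 180 181 180]
100 [178 178 177 179 179 180 180 180 180 181 180 160  35  32  33  29  35  27
  32  33  36  35  31  31  35  33  30  28  29  30  33 179 180 180 179 180
 179 180 179 180]
120 [179 179 180 179 180 180 181 179 181 181 181 179  34  36  33  70  66  96
  67 119 130  66  74  92  94  32  35  28  31  31  35 180 179 182 179 180
 180 179 180 180]
140 [182 181 182 183 181 181 181 183 183 181 183 182  33  30  33 130 130 109
 128 131 129 130 128 130 129  36  33  29  33  27  63 182 181 181 181 180
 180 180 178 179]
```

```bash
python3 - <<'E'
from h import *
w=read_camera("wrist"); p,_,Rm=togo([0,0,0])
g=cv2.cvtColor(w["color"],cv2.COLOR_BGR2GRAY)
L=[];Rr=[]
for r in range(105,165,10):
    c=np.where(g[r,200:400]<90)[0]+200; L.append((c.min(),r)); Rr.append((c.max(),r))
F=[]
for col in (238,245,335,350): 
    F.append((col,80+np.where(g[80:130,col]<100)[0].min()))
print(L,Rr,F)
a=onplane(w,L,[.02]*len(L));b=onplane(w,Rr,[.02]*len(Rr));f=onplane(w,F,[.02]*4)
print(a.round(4),b.round(4),f.round(4),sep="\n")
cap=onplane(w,[(287,141.8)],[p[2]-.007])[0]; end=onplane(w,[(287,112)],[p[2]-.007])[0]
print("tcp",p,"cap centre",cap,"cap end",end)
x=-Rm[:2,0]; y=Rm[:2,1]
print("pad mid lateral along tool y", ((a+b)/2)[:,:2]@y, "cap lat",cap[:2]@y,"tcp lat",p[:2]@y)
print("pad front along x", f[:,:2]@x, "cap end along x",end[:2]@x,"tcp",p[:2]@x)
E
```

```text
[(np.int64(229), 105), (np.int64(229), 115), (np.int64(230), 125), (np.int64(230), 135), (np.int64(230), 145), (np.int64(231), 155)] [(np.int64(362), 105), (np.int64(361), 115), (np.int64(361), 125), (np.int64(360), 135), (np.int64(360), 145), (np.int64(359), 155)] [(238, np.int64(85)), (245, np.int64(85)), (335, np.int64(85)), (350, np.int64(85))]
[[0.5238 0.0267 0.02  ]
 [0.5284 0.0262 0.02  ]
 [0.533  0.0262 0.02  ]
 [0.5377 0.0257 0.02  ]
 [0.5424 0.0251 0.02  ]
 [0.5472 0.0251 0.02  ]]
[[0.5281 0.0889 0.02  ]
 [0.5326 0.0883 0.02  ]
 [0.5373 0.0882 0.02  ]
 [0.5419 0.0876 0.02  ]
 [0.5467 0.0875 0.02  ]
 [0.5515 0.0869 0.02  ]]
[[0.5152 0.0318 0.02  ]
 [0.5154 0.035  0.02  ]
 [0.5183 0.0766 0.02  ]
 [0.5187 0.0835 0.02  ]]
tcp [0.59672726 0.05072739 0.07427877] cap centre [0.53864237 0.05315133 0.06727877] cap end [0.52843843 0.05387311 0.06727877]
pad mid lateral along tool y [0.09448657 0.09427184 0.09453141 0.09431478 0.09433735 0.0943599 ] cap lat 0.09074999573449133 tcp lat 0.09239684835756
pad front along x [0.51192237 0.51193747 0.5118924  0.51184162] cap end along x 0.5236104354365443 tcp 0.591982890718626
```

jog_arm(
  deltas=[0.004, 0.003, 0.01, 0, 0, 0, -1, 0.004, 0.003, 0.018, 0, 0, 0, -1, 0.004, 0.003, 0.024, 0, 0, 0, -1, 0.004, 0.003, 0.028, 0, 0, 0, -1, 0.004, 0.003, 0.03, 0, 0, 0, -1, 0.004, 0.003, 0.03, 0, 0, 0, -1, 0.004, 0.003, 0.03, 0, 0, 0, -1],
)

```text
time: 16.55
tool_pos: [0.5932, 0.0539, 0.0443]
tcp_rot: [0.11, 3.139, 0.0]
wrist_force: [0.4, 0.6, 0.2]
width: 0.589
grip_force: 26.4
```

jog_arm(
  deltas=[0, 0, 0.001, 0, 0, 0, -1, 0, 0, 0.002, 0, 0, 0, -1, 0, 0, 0.003, 0, 0, 0, -1, 0, 0, 0.003, 0, 0, 0, -1],
)

```text
time: 16.95
tool_pos: [0.5936, 0.0539, 0.0421]
tcp_rot: [0.11, 3.138, 0.0]
wrist_force: [-0.3, -1.2, 3.9]
width: 0.586
grip_force: 26.9
```

Contact at 3.9 N. I release gently and retreat.

jog_arm(
  deltas=[0, 0, 0, 0, 0, 0, 0.3, 0, 0, 0, 0, 0, 0, 0.5, 0, 0, 0, 0, 0, 0, 0.6, 0, 0, 0, 0, 0, 0, 0.6, 0, 0, -0.015, 0, 0, 0, 0.6, 0, 0, -0.04, 0, 0, 0, 0.6, 0, 0, -0.08, 0, 0, 0, 0.6, 0, 0, -0.12, 0, 0, 0, 0.6],
)

```text
time: 17.75
tool_pos: [0.5923, 0.0539, 0.1627]
tcp_rot: [-0.11, -3.139, 0.0]
wrist_force: [0.6, -0.3, 1.3]
width: 0.798
grip_force: 0.0
```

jog_arm(
  deltas=[0.0, 0, -0.03, 0, 0, 0, 0.6, 0.0, 0, -0.03, 0, 0, 0, 0.6, 0, 0, -0.03, 0, 0, 0, 0.6],
)

```text
time: 18.05
tool_pos: [0.5937, 0.054, 0.1932]
tcp_rot: [0.11, 3.136, 0.0]
wrist_force: [0.7, 0.1, -0.5]
width: 0.797
grip_force: 0.0
```

```bash
python3 - <<'E'
from h import *
w=read_camera("wrist"); p,_,Rm=togo([0,0,0]); print(p)
g=cv2.cvtColor(w["color"],cv2.COLOR_BGR2GRAY)
B,G,Rd=[w["color"][...,i].astype(int) for i in range(3)]
m=((G-Rd>35)&(B-Rd>25)&(G>60)).astype(np.uint8); m[:,:230]=0; m[:,350:]=0
n,l,st,ce=cv2.connectedComponentsWithStats(m); i=1+np.argmax(st[1:,4]); print(st[i],ce[i])
x=-Rm[:2,0]; y=Rm[:2,1]; k=st[i]
cap=onplane(w,[ce[i],(ce[i][0],k[1])],[.036,.042]); print("cap x,y; end",cap[:,:2]@x,cap[:,:2]@y)
pk=((Rd-G>12)&(Rd>80)).astype(np.uint8); pk[:,:230]=0; pk[:,360:]=0; pk[:k[1]]=0; pk[k[1]+160:]=0
n,l,s2,c2=cv2.connectedComponentsWithStats(pk); j=1+np.argmax(s2[1:,4]); print("pink",s2[j],c2[j])
rect=cv2.minAreaRect(np.argwhere(l==j)[:,::-1].astype(np.float32)); print(rect)
b=onplane(w,[c2[j],(c2[j][0],s2[j][1]+s2[j][3])],[.04,.042]); print("pink x,y",b[:,:2]@x,b[:,:2]@y)
for col in (250,255,320,325,330,335): print(col,list(g[k[1]-50:k[1]+30:3,col]))
for r in (int(ce[i][1])-8,int(ce[i][1]),int(ce[i][1])+8): print(r,list(g[r,220:380:4]))
E
```

```text
[0.59258425 0.0539561  0.19139099]
[271 110  34  26 778] [287.70565553 122.67866324]
cap x,y; end [0.53020181 0.52096821] [0.09352696 0.09354969]
pink [258 145  63  89 624] [289.82692308 194.91987179]
((288.9999694824219, 188.99996948242188), (87.99998474121094, 61.99999237060547), 90.0)
pink x,y [0.58447812 0.61566942] [0.09516232 0.09519655]
250 [np.uint8(158), np.uint8(158), np.uint8(84), np.uint8(100), np.uint8(108), np.uint8(111), np.uint8(95), np.uint8(37), np.uint8(60), np.uint8(162), np.uint8(160), np.uint8(161), np.uint8(160), np.uint8(44), np.uint8(29), np.uint8(27), np.uint8(33), np.uint8(20), np.uint8(33), np.uint8(30), np.uint8(35), np.uint8(33), np.uint8(29), np.uint8(38), np.uint8(35), np.uint8(42), np.uint8(44)]
255 [np.uint8(157), np.uint8(158), np.uint8(85), np.uint8(104), np.uint8(108), np.uint8(110), np.uint8(97), np.uint8(39), np.uint8(60), np.uint8(163), np.uint8(161), np.uint8(160), np.uint8(161), np.uint8(32), np.uint8(26), np.uint8(25), np.uint8(22), np.uint8(29), np.uint8(24), np.uint8(26), np.uint8(22), np.uint8(26), np.uint8(28), np.uint8(31), np.uint8(26)
[... 2692 characters left out ...]
int8(161), np.uint8(161), np.uint8(160), np.uint8(159), np.uint8(159), np.uint8(159), np.uint8(160), np.uint8(160)]
130 [np.uint8(159), np.uint8(158), np.uint8(157), np.uint8(159), np.uint8(158), np.uint8(158), np.uint8(159), np.uint8(152), np.uint8(26), np.uint8(25), np.uint8(22), np.uint8(24), np.uint8(22), np.uint8(53), np.uint8(62), np.uint8(83), np.uint8(93), np.uint8(96), np.uint8(91), np.uint8(80), np.uint8(68), np.uint8(69), np.uint8(24), np.uint8(24), np.uint8(29), np.uint8(23), np.uint8(30), np.uint8(48), np.uint8(159), np.uint8(161), np.uint8(159), np.uint8(161), np.uint8(160), np.uint8(160), np.uint8(159), np.uint8(159), np.uint8(160), np.uint8(159), np.uint8(159), np.uint8(158)]
```

```bash
python3 - <<'E'
from h import *
w=read_camera("wrist"); p,_,Rm=togo([0,0,0]); x=-Rm[:2,0]; y=Rm[:2,1]
q=onplane(w,[(290,97.5),(249.5,115),(330.5,115),(287.7,110),(287.7,136),(289,233.5),(258,200),(320.5,200),(289,145)],[.02,.02,.02,.036,.036,.042,.044,.044,.042])[:,:2]
for n,a in zip("front padL padR capend capback pinkend pinkL pinkR pinkfront".split(),q): print(n,(a@x).round(4),(a@y).round(4))
# scene check: bottle & drawer
print(readout.read_state()["width"])
s=read_camera("scene"); print(proj(s,[[.468,.308,.09]]), s["color"][int(proj(s,[[.468,.308,.1]])[0,1]),int(proj(s,[[.468,.308,.1]])[0,0])])
E
```

```text
front 0.5101 0.095
padL 0.5232 0.0635
padR 0.5232 0.1266
capend 0.5194 0.0933
capback 0.5382 0.0933
pinkend 0.613 0.0943
pinkL 0.5855 0.0708
pinkR 0.5854 0.1182
pinkfront 0.5443 0.0943
0.8017773704865473
[[379.36583472 153.01326718]] [23 24 26]
```

```bash
python3 -c "
from workcell import finish_job
print(finish_job())"
```

```text
the job is handed in; nothing more can be done
None
```

I handed the job in with the bottle upright on the mat, the drawer out to its stop, and the flask flat on the pad, within about 3 mm of centre by my wrist-camera measurement. The hand-in returned no verdict.

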